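# Load the solder reels on their spindles

### The arm

A 6-joint arm with a two-finger parallel gripper is mounted at the origin on the work surface. World frame = base frame: x ahead of the robot, y to its left, z up, the work surface at z = 0. Lengths are in m, angles in degrees, forces in N, time in s.
With the tool pointing down it reaches from about 0.4 to 0.825 m from the base axis. Payload 7 kg.
Tool frame: the origin (TCP) lies between the finger pads; the fingertips stand 14 mm ahead of it and the grasp point (between the pads) lies 5 mm behind it (r.tips_ahead is the distance from the TCP to the fingertips, in m); z points along the fingers, y is the direction in which the jaws open and shut (so a half turn about z gives the same grasp; the last joint's range is limited). The gripper opens to 88 mm and grips with 3 to 60 N. Pads are 19 mm wide; open, the fingers measure 130 mm over their backs; the gripper's body (78 mm by 193 mm) begins 47 mm behind the grasp point.
Start: joints at [87.324, 20.546, 0.682, 0, -70.136, -16.507], TCP at [0.222, 0.637, 0.217] pointing down, gripper open.
Joint ranges: [-176.03, 176.03], [-82.01, 121.73], [-58.28, 71.71], [-173.87, 95.51], [-174.79, -0.11], [-173.66, 173.66]. Speed limits (degrees/s): [136.94, 136.94, 172.46, 180, 180, 180].

### API

Orientations are given as [roll, pitch, yaw] about the fixed x, y, z axes, in that order (R = Rz(yaw) Ry(pitch) Rx(roll)).
In Python, from plant import r gives the robot as it stands.
- The arm moves only by the tool apply_moves, never from a script. Its arguments are lists of equal length, an entry for each row: "slide": the shift along the tool's x, y, z as a fraction of full scale, a list of three; "turn": the turn, a rotation vector about the tool's x, y, z as a fraction of full scale, a list of three; "jaw": the closure, from 0 (fully open) to 1 (shut). In form: {"slide": [[dx, dy, dz], ...], "turn": [[wx, wy, wz], ...], "jaw": [jaw, ...]}. A call has 1 to 8 rows; each row shifts and turns the commanded pose from where the row before left it, along the tool's axes as they then stand; what a row does not reach is not made up. Full scale, the value 1, is 0.1 m for a shift and 1.5 rad for a turn. A row lasts 1/10 s, in which the tool goes at most 50 mm and 8.59 degrees, less where a joint would pass 70% of its speed; a pose out of reach is approached as far as the arm can. A call with a number of a shift or a turn outside -1 to 1 is refused whole. A call with a gripper value outside its range is refused whole. The fingers move at their own pace and stop on an object; "newtons" is the grip in N (left out, the last holds). Time passes only in rows, so rows that do not move let the fingers close. It gives the time, the measured TCP pose, the force and the opening at its end, in the units of the state.
- r.get_state(): the state, without advancing time (a new reading comes with each control period).
- r.capture(name): name is "scene" or "top"; returns a dict with "pixels" (400x640x3 uint8, blue, green, red), "depth" (400x640 float32, m along the optical axis (not along the pixel's ray), 0 where there is no reading), "fx", "fy", "cx", "cy" (pixels), "rvec" (rotation vector, rad) and "tvec" (3), from world to camera coordinates, as OpenCV has them. Camera axes: x right, y down, z forward; pixel columns grow to the right and rows downward; lengths in m; the calibration is good to about 2 mm. A picture is of the moment at which its call begins.
- r.close_job(): hands the job in, once; it reports no verdict.
The state is a dict: "time_s": time; "joints": joint angles; "qd": joint speeds; "joint_torque": joint torques, N m; "tcp_pos": TCP position; "eef_rot": TCP orientation; "contact_force": force on the tool from outside, world axes, zero at the start; "moment": the same for the moment, N m; "gripper_width": finger opening in m.
Only numpy, scipy, OpenCV 4.12 (cv2) and the standard library are available. Lean on these libraries where they do the work, as an engineer would, in place of code of your own. Each camera call takes 0.05 s, during which the arm holds its last target.

### The job

Pick out the three reels of solder from the things on the bench and put each one on the spindle stand whose round base is as wide as that reel, upright, with the post in its hole and the reel all the way down on the base. Leave the copper foil roll, the flux tin and the amber jar standing where they are.

Things in the scene. Friction and masses are not known exactly. Their poses are not given: they have to be found in the camera images.
- reel_large_mid (a point): The large reel of solder wire, loose, standing upright on one flange on the bench: a cylinder 63 mm in diameter and 52 mm high, black flanges with silver wire wound level with them, and a 25 mm hole right through along its axis. The point is the reel's centre, on its axis, 26 mm above its underside; z runs along its axis, up at the start. About 400 g.
- reel_medium_mid (a point): The medium reel of solder wire, loose, standing upright on one flange on the bench: a cylinder 51 mm in diameter and 46 mm high, black flanges with silver wire wound level with them, and a 25 mm hole right through along its axis. The point is the reel's centre, on its axis, 23 mm above its underside; z runs along its axis, up at the start. About 240 g.
- reel_small_mid (a point): The small reel of solder wire, loose, standing upright on one flange on the bench: a cylinder 39 mm in diameter and 40 mm high, black flanges with silver wire wound level with them, and a 25 mm hole right through along its axis. The point is the reel's centre, on its axis, 20 mm above its underside; z runs along its axis, up at the start. About 120 g.
- stand_large: The large spindle stand, fixed to the bench: a round wooden base 63 mm in diameter and 8 mm thick, with a thin upright steel post at its centre, 8 mm in diameter, its tapered tip 30 mm above the bench (22 mm above the base). The origin is the centre of the base's underside, on the bench; z is up.
- stand_medium: The medium spindle stand, fixed to the bench: a round wooden base 51 mm in diameter and 8 mm thick, with a thin upright steel post at its centre, 8 mm in diameter, its tapered tip 30 mm above the bench (22 mm above the base). The origin is the centre of the base's underside, on the bench; z is up.
- stand_small: The small spindle stand, fixed to the bench: a round wooden base 39 mm in diameter and 8 mm thick, with a thin upright steel post at its centre, 8 mm in diameter, its tapered tip 30 mm above the bench (22 mm above the base). The origin is the centre of the base's underside, on the bench; z is up.
- foil_roll_mid (a point): Bystander: a flat loose roll of copper foil tape, a ring 72 mm across with a 52 mm hole, 12 mm high. The point is its centre, 6 mm above its underside.
- flux_tin_mid (a point): Bystander: a loose round metal flux tin with a lid, 58 mm across, 28 mm high. The point is its centre, 14 mm above its underside.
- patina_jar_mid (a point): Bystander: a loose amber glass jar with a white cap, 44 mm across, 60 mm high. The point is its centre, 30 mm above its underside.
There are look-alikes about, which are no part of the job. What is shaped like the stand_small but yellow is not meant.

How it is judged (in metres and radians):
At the end, for the whole second after the job is handed in: Each reel rests released on the stand of its own size, axis within 0.1 rad of vertical (either flange down) and 11 mm of the stand's axis, underside at most 4 mm above the base; the foil roll, tin and jar are within 30 mm of their starts, the jar upright within 0.3 rad (horizontal distance between reel_large_mid and stand_large below 0.011 m and z of reel_large_mid in the frame of stand_large below 0.038 m and (angle between reel_large_mid's own z axis and vertical below 0.1 rad or angle between reel_large_mid's own z axis and vertical above 3.0416 rad) and linear speed of each of reel_large, reel_medium, reel_small below 0.02 m/s and horizontal distance between reel_medium_mid and stand_medium below 0.011 m and z of reel_medium_mid in the frame of stand_medium below 0.035 m and (angle between reel_medium_mid's own z axis and vertical below 0.1 rad or angle between reel_medium_mid's own z axis and vertical above 3.0416 rad) and horizontal distance between reel_small_mid and stand_small below 0.011 m and z of reel_small_mid in the frame of stand_small below 0.032 m and (angle between reel_small_mid's own z axis and vertical below 0.1 rad or angle between reel_small_mid's own z axis and vertical above 3.0416 rad) and distance of each of foil_roll_mid, flux_tin_mid, patina_jar_mid from where it was at the start of the episode below 0.03 m and angle between patina_jar_mid's own z axis and vertical below 0.3 rad); the robot touches nothing.
It fails at once if the foil roll, the flux tin or the amber jar is moved by more than 30 mm (distance of any of foil_roll_mid, flux_tin_mid, patina_jar_mid from where it was at the start of the episode above 0.03 m).
It also fails if it takes over 90 s, if anything falls off the work surface, if the arm or the gripper's body presses on something with over 40 N, if the wrist force passes 120 N, or if a joint passes its speed limit or range.

## Working session

There is one attempt and no reset: what is moved stays moved. The work goes in short steps, Python scripts to look and compute and a tool call to move; the robot and the scene stay as the last step left them, time stands still between calls to the robot, and variables do not carry over. Pictures are saved under pics/ and viewed, and the job is handed in when it is done.

Besides the shell and the picture viewer there is one more tool, called after "Call:" as a command line: name --argument value ..., lists and objects as JSON in quotes. apply_moves: Moves the arm, as the interface text tells. Shift numbers are shares of 0.1 m and turn numbers shares of 1.5 rad, none past 1 either way. Its arguments: {"type":"object","properties":{"slide":{"type":"array"},"turn":{"type":"array"},"jaw":{"type":"array"},"newtons":{"type":"number"}},"required":["slide","turn","jaw"]}

```bash
ls; mkdir -p pics
python3 - <<'E'
from plant import r
import cv2,numpy as np,pickle
print(r.get_state())
for n in("scene","top"):
    c=r.capture(n); cv2.imwrite(f"pics/{n}0.png",c["pixels"]); pickle.dump(c,open(f"{n}0.pkl","wb"))
    print(n,c["fx"],c["fy"],c["cx"],c["cy"],c["rvec"],c["tvec"])
E
```

```text
pics
{'time_s': 0.0, 'joints': array([ 8.73258306e+01,  2.05930382e+01,  6.34051784e-01, -2.11448271e-02,
       -7.01356554e+01, -1.65063841e+01]), 'qd': array([-0.04296367,  0.02628753,  0.06791404, -0.07293587, -0.01120602,
        0.01285935]), 'joint_torque': array([ 8.00305043e-04, -5.82725143e+01,  2.93046194e+01,  6.99711487e+00,
        7.08613690e-03, -1.62446686e-04]), 'tcp_pos': array([0.22162863, 0.63704284, 0.2157035 ]), 'eef_rot': array([ 1.79903610e+02, -7.83447116e-03, -1.91877483e+01]), 'contact_force': array([ 0.61100691, -0.07370019, -0.43384492]), 'moment': array([-0.02214605,  0.09670902, -0.01232311]), 'gripper_width': 0.0876675786740815}
scene 513.8946728303898 513.8946728303898 320.9452012755945 197.8870541942315 [ 1.6055582   2.08235448 -0.74902867] [ 0.11298386 -0.35246252  1.98899728]
top 382.0126774913367 382.0126774913367 323.8613172896053 202.51493950924518 [ 2.19886632 -2.19407061  0.04100957] [0.0133781  0.52974965 0.97804071]
```

View pics/top0.png

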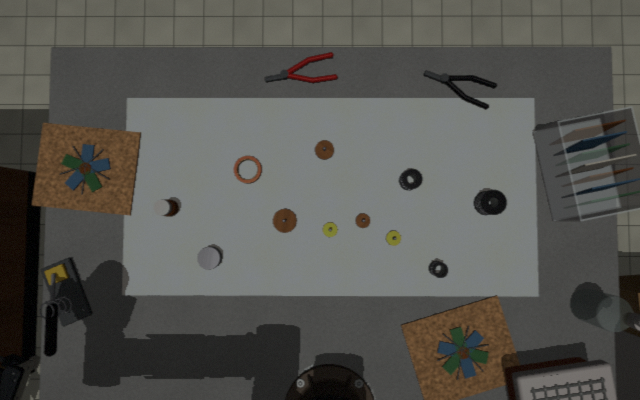

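View pics/scene0.png

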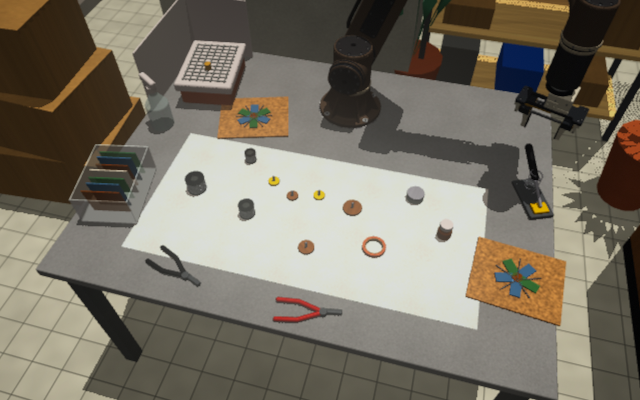

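The top view shows three black reels at about (490,202), (410,180) and (438,268). The brown bases are at (285,220), (324,149) and (362,220), and the yellow look-alikes at (330,229) and (394,238). The foil roll is at (248,169), the tin at (208,257) and the jar at (167,207). Next I'll measure them.

```bash
cat > h.py <<'E'
import cv2,numpy as np
def RT(c):
    return cv2.Rodrigues(np.array(c["rvec"],float))[0],np.array(c["tvec"],float).ravel()
def ray(c,u,v,z):
    R,t=RT(c); o=-R.T@t
    d=R.T@np.array([(u-c["cx"])/c["fx"],(v-c["cy"])/c["fy"],1.0])
    return o+d*(z-o[2])/d[2]
def proj(c,p):
    R,t=RT(c); q=R@np.array(p,float)+t
    return c["fx"]*q[0]/q[2]+c["cx"],c["fy"]*q[1]/q[2]+c["cy"]
def cloud(c):
    R,t=RT(c); d=c["depth"]; v,u=np.indices(d.shape)
    P=np.stack([(u-c["cx"])/c["fx"]*d,(v-c["cy"])/c["fy"]*d,d],-1)
    W=(P-t)@R; W[d<=0]=np.nan
    return W
E
python3 - <<'E'
import pickle,cv2,numpy as np
from h import *
c=pickle.load(open("top0.pkl","rb")); R,t=RT(c); print("cam",-R.T@t, proj(c,[.222,.637,.217]))
W=cloud(c); im=c["pixels"]
print("table z",np.nanmedian(W[110:290,150:520,2]))
seeds=dict(RL=(490,202,.052,63),RM=(410,180,.046,51),RS=(438,268,.040,39),A=(285,220,.008,63),B=(324,149,.008,51),C=(362,220,.008,39),Y1=(330,229,.008,39),Y2=(394,238,.008,39),foil=(248,169,.012,72),tin=(208,257,.028,58),jar=(167,207,.06,44))
hsv=cv2.cvtColor(im,cv2.COLOR_BGR2HSV)
for n,(u,v,z,d) in seeds.items():
    sl=np.s_[v-25:v+26,u-25:u+26]
    Z=W[sl][...,2]
    if n[0]=='R' or n in('tin','jar'): m=Z>z-.010
    else:
        m=hsv[sl][...,1]>90
    m=m.astype(np.uint8)
    k,l,st,ce=cv2.connectedComponentsWithStats(m)
    i=1+np.argmax(st[1:,4]); cs,_=cv2.findContours((l==i).astype(np.uint8),cv2.RETR_EXTERNAL,cv2.CHAIN_APPROX_NONE)
    cc=max(cs,key=len); (x,y),rad=cv2.minEnclosingCircle(cc); 
    P=ray(c,x+u-25,y+v-25,z); e=cv2.fitEllipse(cc); Q=ray(c,e[0][0]+u-25,e[0][1]+v-25,z)
    h=(-R.T@t)[2]-z
    print(n,"P",P.round(4),"Q",Q.round(4),"diam mm",round(2*rad*h/c["fx"]*1e3,1),"axes",np.array(e[1])*h/c["fx"]*1e3,"expect",d,"zmax",np.nanmax(Z[l==i]).round(4), np.nanmedian(Z[l==i]).round(4))
crop=cv2.resize(im[120:290,255:525],None,fx=2.9,fy=2.9,interpolation=cv2.INTER_CUBIC); cv2.imwrite("pics/crop1.png",crop)
E
```

```text
cam [0.48674308 0.00844003 1.0001936 ] (np.float64(16.003208457015717), np.float64(349.05934864065233))
table z 0.0004368966004068319
RL P [ 0.5302 -0.4044  0.052 ] Q [ 0.5303 -0.4046  0.052 ] diam mm 65.7 axes [60.46530276 64.22254844] expect 63 zmax 0.0566 0.0516
RM P [ 0.5889 -0.2045  0.046 ] Q [ 0.589  -0.2048  0.046 ] diam mm 51.5 axes [48.65343644 49.49549698] expect 51 zmax 0.0501 0.0455
RS P [ 0.3609 -0.2733  0.04  ] Q [ 0.3615 -0.2738  0.04  ] diam mm 41.0 axes [37.49079449 39.1632174 ] expect 39 zmax 0.0444 0.0398
A P [0.4834 0.1171 0.008 ] Q [0.4837 0.1172 0.008 ] diam mm 60.0 axes [57.16200534 57.75214566] expect 63 zmax 0.027 0.0075
B P [0.6687 0.0143 0.008 ] Q [0.6687 0.0141 0.008 ] diam mm 47.0 axes [44.69125236 45.62284141] expect 51 zmax 0.017 0.0074
C P [ 0.4838 -0.0853  0.008 ] Q [ 0.4838 -0.0855  0.008 ] diam mm 35.7 axes [33.4818162  34.63497415] expect 39 zmax 0.0289 0.0082
Y1 P [ 0.4609 -0.0012  0.008 ] Q [ 0.4607 -0.0007  0.008 ] diam mm 37.4 axes [34.65835663 36.23072495] expect 39 zmax 0.0271 0.0083
Y2 P [ 0.4393 -0.1652  0.008 ] Q [ 0.4394 -0.1648  0.008 ] diam mm 38.4 axes [35.22759886 36.37198589] expect 39 zmax 0.028 0.0087
foil P [0.6165 0.2137 0.012 ] Q [0.6165 0.2138 0.012 ] diam mm 71.2 axes [67.95898075 69.34426489] expect 72 zmax 0.0157 0.0112
tin P [0.3885 0.307  0.028 ] Q [0.3886 0.3074 0.028 ] diam mm 59.5 axes [54.99255864 57.73945617] expect 58 zmax 0.0338 0.0276
jar P [0.5149 0.4149 0.06  ] Q [0.5153 0.4151 0.06  ] diam mm 42.5 axes [37.11887174 41.15408752] expect 44 zmax 0.0637 0.0594
```

View pics/crop1.png

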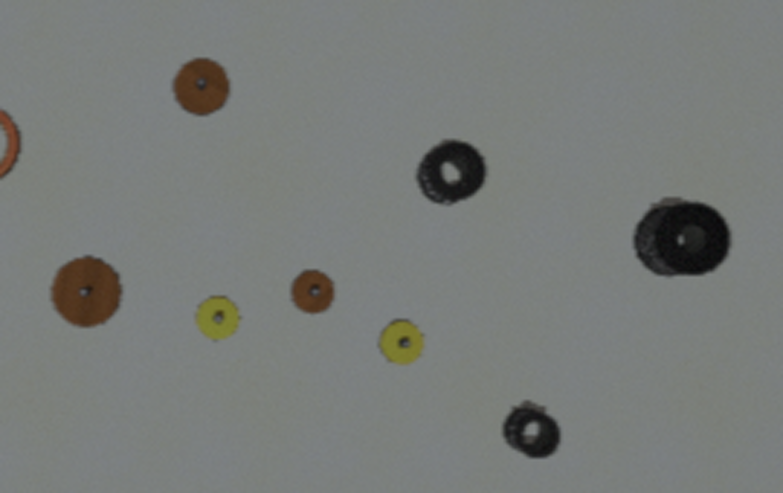

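Reels sorted by measured diameter: large (490,202), medium (410,180), small (438,268). Stands: large A (285,220), medium B (324,149), small C (362,220). The yellow stands at (330,229) and (394,238) could be taken for the small stand, but the crop shows C at (362,220) is the brown one. I'll turn the tool to yaw 0 (tool x = world x, tool y = −world y, tool z = down) and go to the large reel first.

Call:
apply_moves --slide '[[0,0,0],[0,0,0],[0,0,0],[0.257,0.364,0],[0.257,0.364,0],[0.257,0.364,0],[0.257,0.364,0],[0.257,0.364,0]]' --turn '[[0,0,-0.074],[0,0,-0.075],[0,0,-0.074],[0,0,0],[0,0,0],[0,0,0],[0,0,0],[0,0,0]]' --jaw '[0,0,0,0,0,0,0,0]' --newtons 25

```text
time_s: 0.9
tcp_pos: [0.3508, 0.4537, 0.2164]
eef_rot: [180.0, 0.0, 0.0]
contact_force: [1.1, 0.3, -0.3]
gripper_width: 0.0875
```

Run:
```python
import pickle,cv2,numpy as np
from h import *
c=pickle.load(open("scene0.pkl","rb")); W=cloud(c)
t=pickle.load(open("top0.pkl","rb")); Wt=cloud(t)
# top faces by both views' depth
for n,(x,y,z,d) in dict(RL=(.53,-.404,.052,63),RM=(.589,-.2045,.046,51),RS=(.361,-.273,.04,39)).items():
  for nm,w in(("scene",W),("top",Wt)):
    m=(np.hypot(w[...,0]-x,w[...,1]-y)<.05)&(abs(w[...,2]-z)<.003)
    p=w[m][:,:2].astype(np.float32)
    cen,rad=cv2.minEnclosingCircle(p); print(n,nm,m.sum(),np.round(cen,4),round(rad*2e3,1),((p.min(0)+p.max(0))/2).round(4))
```

```text
RL scene 141 [ 0.5311 -0.4107] 64.6 [ 0.531  -0.4107]
RL top 407 [ 0.5313 -0.4061] 64.8 [ 0.5302 -0.4063]
RM scene 101 [ 0.5896 -0.2089] 53.5 [ 0.5896 -0.2085]
RM top 230 [ 0.5893 -0.2048] 51.7 [ 0.589  -0.2052]
RS scene 39 [ 0.3632 -0.2783] 40.5 [ 0.3635 -0.2783]
RS top 110 [ 0.3612 -0.2745] 39.6 [ 0.3619 -0.2743]
```

Call:
apply_moves --slide '[[0.257,0.363,0],[0.257,0.363,0],[0.257,0.363,0],[0.257,0.363,0],[0.257,0.363,0],[0.257,0.363,0],[0.26,0.363,0],[0,0.47,0]]' --turn '[[0,0,0],[0,0,0],[0,0,0],[0,0,0],[0,0,0],[0,0,0],[0,0,0],[0,0,0]]' --jaw '[0,0,0,0,0,0,0,0]'

```text
time_s: 1.7
tcp_pos: [0.5324, 0.1531, 0.2158]
eef_rot: [179.9, 0.0, -0.0]
contact_force: [-0.0, -0.6, -0.8]
gripper_width: 0.0875
```

Call:
apply_moves --slide '[[0,0.47,0],[0,0.47,0],[0,0.47,0],[0,0.47,0],[0,0.47,0],[0,0.47,0],[0,0.47,0],[0,0.47,0]]' --turn '[[0,0,0],[0,0,0],[0,0,0],[0,0,0],[0,0,0],[0,0,0],[0,0,0],[0,0,0]]' --jaw '[0,0,0,0,0,0,0,0]'

```text
time_s: 2.5
tcp_pos: [0.5297, -0.2235, 0.2165]
eef_rot: [-180.0, 0.0, -0.0]
contact_force: [1.2, 0.9, 0.6]
gripper_width: 0.0876
```

Call:
apply_moves --slide '[[0,0.461,0],[0,0.461,0],[0,0.461,0],[0,0.461,0],[0,0,0.4],[0,0,0.4],[0,0,0.3],[0,0,0]]' --turn '[[0,0,0],[0,0,0],[0,0,0],[0,0,0],[0,0,0],[0,0,0],[0,0,0],[0,0,0]]' --jaw '[0,0,0,0,0,0,0,0]'

```text
time_s: 3.3
tcp_pos: [0.5269, -0.4046, 0.1012]
eef_rot: [-179.7, 0.5, -0.1]
contact_force: [-0.9, 0.2, -0.6]
gripper_width: 0.0876
```

Run:
```python
from plant import r
import cv2
s=r.get_state(); print(s["tcp_pos"],s["eef_rot"],s["contact_force"])
c=r.capture("scene"); cv2.imwrite("pics/s1.png",cv2.resize(c["pixels"][100:260,110:350],None,fx=3,fy=3))
c=r.capture("top"); cv2.imwrite("pics/t1.png",cv2.resize(c["pixels"][120:290,350:560],None,fx=3,fy=3))
```

```text
[ 0.52689653 -0.40457946  0.10121426] [-1.79742162e+02  4.73754897e-01 -8.70957613e-02] [-0.88335528  0.1880264  -0.5690237 ]
```

View pics/s1.png

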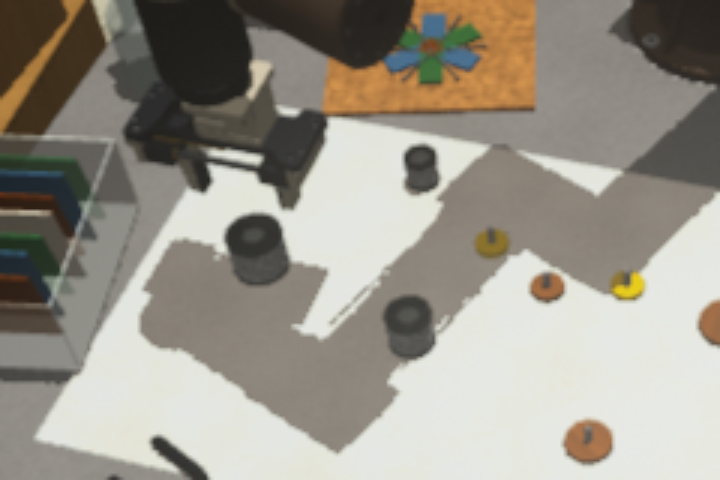

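View pics/t1.png

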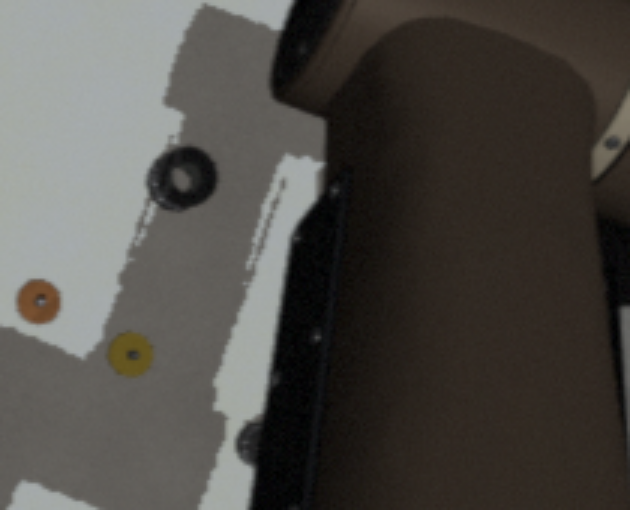

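The scene crop shows the open fingers at (200,185) and (290,200) straddling the large reel at (258,250), seen from above it. I'll re-read the settled state.

Run:
```python
from plant import r
for i in range(2):
    s=r.get_state(); print(s["time_s"],s["tcp_pos"].round(4),s["eef_rot"].round(2))
```

```text
3.4 [ 0.5302 -0.4063  0.1068] [1.7999e+02 7.0000e-02 1.0000e-02]
3.4 [ 0.5302 -0.4063  0.1068] [1.7999e+02 7.0000e-02 1.0000e-02]
```

Call:
apply_moves --slide '[[0,0.01,0.25],[0,0,0.25],[0,0,0.2],[0,0,0.11],[0,0,0],[0,0,0],[0,0,0],[0,0,0]]' --turn '[[0,0,0],[0,0,0],[0,0,0],[0,0,0],[0,0,0],[0,0,0],[0,0,0],[0,0,0]]' --jaw '[0,0,0,0,0,1,1,1]' --newtons 25

```text
time_s: 4.2
tcp_pos: [0.5309, -0.4074, 0.0271]
eef_rot: [179.9, -0.1, -0.0]
contact_force: [0.2, -0.3, 0.4]
gripper_width: 0.0691
```

Call:
apply_moves --slide '[[0,0,0],[0,0,0],[0,0,0],[0,0,0],[0,0,0]]' --turn '[[0,0,0],[0,0,0],[0,0,0],[0,0,0],[0,0,0]]' --jaw '[1,1,1,1,1]'

```text
time_s: 4.7
tcp_pos: [0.5306, -0.4073, 0.0266]
eef_rot: [180.0, -0.1, 0.0]
contact_force: [-0.4, 0.0, 6.7]
gripper_width: 0.0618
```

Call:
apply_moves --slide '[[0,0,-0.1],[0,0,-0.2],[0,0,-0.25],[0,0,-0.25],[0,0,0],[0,0,0]]' --turn '[[0,0,0],[0,0,0],[0,0,0],[0,0,0],[0,0,0],[0,0,0]]' --jaw '[1,1,1,1,1,1]' --newtons 32

```text
time_s: 5.3
tcp_pos: [0.5298, -0.4066, 0.1052]
eef_rot: [-179.9, 0.0, -0.0]
contact_force: [0.4, -0.7, -5.9]
gripper_width: 0.0618
```

Run:
```python
from plant import r
import cv2
s=r.get_state(); print(s["tcp_pos"],s["eef_rot"],s["contact_force"],s["gripper_width"])
c=r.capture("scene"); cv2.imwrite("pics/s2.png",cv2.resize(c["pixels"][100:260,110:350],None,fx=3,fy=3))
```

```text
[ 0.52976496 -0.40660642  0.10518344] [-1.79949339e+02  4.68829672e-03 -4.86506400e-02] [ 0.39163104 -0.72461461 -5.86395056] 0.06175601791121563
```

View pics/s2.png

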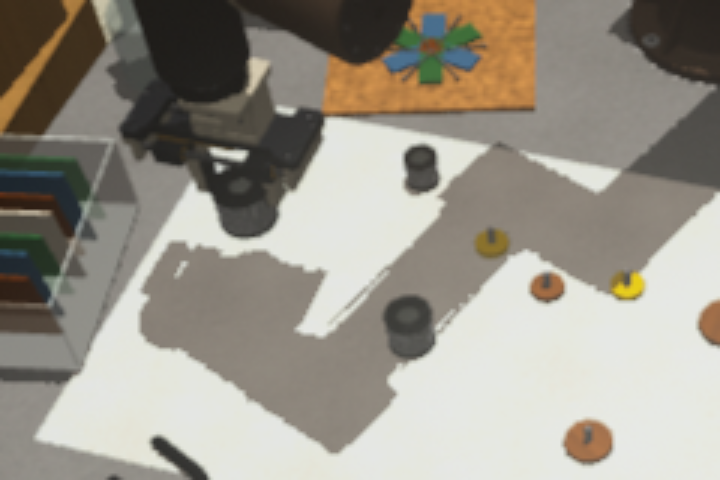

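The scene crop shows the large reel held upright at (245,205), clear of the bench. I'll carry it to the large stand.

Call:
apply_moves --slide '[[-0.039,-0.25,0],[-0.039,-0.44,0],[-0.039,-0.45,0],[-0.039,-0.45,0],[-0.039,-0.45,0],[-0.039,-0.45,0],[-0.039,-0.45,0],[-0.039,-0.45,0]]' --turn '[[0,0,0],[0,0,0],[0,0,0],[0,0,0],[0,0,0],[0,0,0],[0,0,0],[0,0,0]]' --jaw '[1,1,1,1,1,1,1,1]'

```text
time_s: 6.15
tcp_pos: [0.4974, -0.0665, 0.1042]
eef_rot: [180.0, 0.2, -0.0]
contact_force: [1.1, 0.4, -5.3]
gripper_width: 0.0618
```

Call:
apply_moves --slide '[[-0.039,-0.45,0],[-0.039,-0.45,0],[-0.039,-0.45,0],[-0.038,-0.3,0],[0,-0.2,0],[0,0,0],[0,0,0],[0,0,0]]' --turn '[[0,0,0],[0,0,0],[0,0,0],[0,0,0],[0,0,0],[0,0,0],[0,0,0],[0,0,0]]' --jaw '[1,1,1,1,1,1,1,1]'

```text
time_s: 6.95
tcp_pos: [0.4829, 0.116, 0.1048]
eef_rot: [179.9, 0.1, -0.0]
contact_force: [-0.0, -1.0, -4.2]
gripper_width: 0.0615
```

Run:
```python
from plant import r
import cv2,pickle,numpy as np
from h import *
s=r.get_state(); print(s["tcp_pos"],s["eef_rot"],s["contact_force"],s["gripper_width"])
c=r.capture("scene"); cv2.imwrite("pics/s3.png",cv2.resize(c["pixels"][100:280,240:480],None,fx=3,fy=3))
# stands from scene0: base colour mask
c=pickle.load(open("scene0.pkl","rb")); im=c["pixels"]; hsv=cv2.cvtColor(im,cv2.COLOR_BGR2HSV)
for n,p in dict(A=[.4836,.117,.008],B=[.6687,.0143,.008],C=[.4838,-.0853,.008]).items():
    u,v=map(int,proj(c,p)); sl=np.s_[v-18:v+19,u-18:u+19]
    m=(hsv[sl][...,1]>100).astype(np.uint8); k,l,st,ce=cv2.connectedComponentsWithStats(m)
    i=1+np.argmax(st[1:,4]); cc=max(cv2.findContours((l==i).astype(np.uint8),0,1)[0],key=len); e=cv2.fitEllipse(cc)
    print(n,ray(c,e[0][0]+u-18,e[0][1]+v-18,.006).round(4),e[1])
```

```text
[0.48289222 0.11600615 0.10476399] [ 1.79939233e+02  1.03812364e-01 -4.92881261e-02] [-0.03313868 -0.96361587 -4.2099603 ] 0.061470257099999835
A [0.4852 0.1165 0.006 ] (13.808059692382812, 17.475814819335938)
B [0.6714 0.0134 0.006 ] (12.380836486816406, 14.757819175720215)
C [ 0.4864 -0.0864  0.006 ] (7.26295280456543, 9.790998458862305)
```

View pics/s3.png

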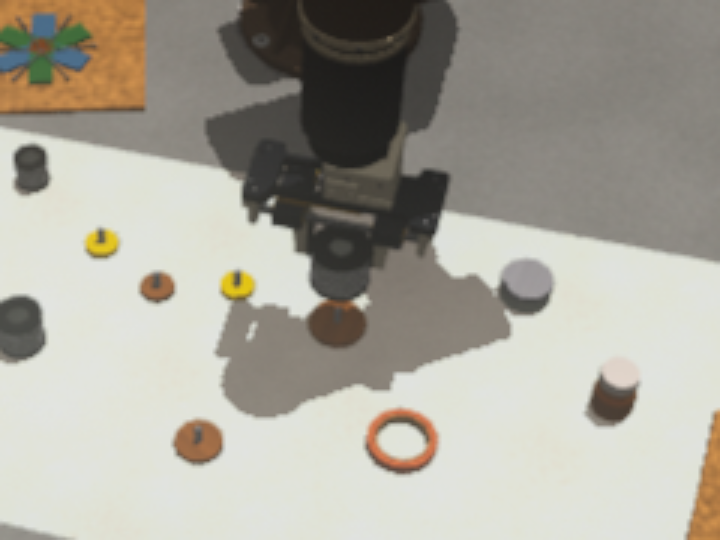

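The reel hangs above the large stand: reel at (340,262), base at (337,322). The stand centres from the two views agree to 1–3 mm. Lowering now.

Call:
apply_moves --slide '[[0.01,-0.01,0.15],[0,0,0.15],[0,0,0.15],[0,0,0.1],[0,0,0.09],[0,0,0.0],[0,0,0]]' --turn '[[0,0,0],[0,0,0],[0,0,0],[0,0,0],[0,0,0],[0,0,0],[0,0,0]]' --jaw '[1,1,1,1,1,1,1]'

```text
time_s: 7.7
tcp_pos: [0.4849, 0.1178, 0.0418]
eef_rot: [180.0, -0.0, -0.0]
contact_force: [-0.0, -0.1, -5.3]
gripper_width: 0.0619
```

Call:
apply_moves --slide '[[0,0,0.03],[0,0,0.02],[0,0,0.015],[0,0,0.0],[0,0,0]]' --turn '[[0,0,0],[0,0,0],[0,0,0],[0,0,0],[0,0,0]]' --jaw '[1,1,1,1,1]'

```text
time_s: 8.2
tcp_pos: [0.4847, 0.1179, 0.0352]
eef_rot: [-180.0, -0.0, -0.0]
contact_force: [0.3, -0.3, -5.1]
gripper_width: 0.0611
```

Not yet in contact, but within about 1 mm of the base. I'll release, opening to about 82 mm to let it drop, and rise.

Call:
apply_moves --slide '[[0,0,0.01],[0,0,0],[0,0,0],[0,0,0],[0,0,0],[0,0,0],[0,0,-0.1],[0,0,-0.2]]' --turn '[[0,0,0],[0,0,0],[0,0,0],[0,0,0],[0,0,0],[0,0,0],[0,0,0],[0,0,0]]' --jaw '[1,1,0.05,0.05,0.05,0.05,0.05,0.05]'

```text
time_s: 9.0
tcp_pos: [0.4838, 0.1173, 0.0638]
eef_rot: [179.9, 0.1, -0.0]
contact_force: [-0.0, 0.7, 0.0]
gripper_width: 0.0835
```

Call:
apply_moves --slide '[[0,0,-0.25],[0,0,-0.3],[0.05,0.35,0],[0.05,0.45,0],[0.05,0.45,0],[0.05,0.45,0]]' --turn '[[0,0,0],[0,0,0],[0,0,0],[0,0,0],[0,0,0],[0,0,0]]' --jaw '[0,0,0,0,0,0]'

```text
time_s: 9.6
tcp_pos: [0.5048, -0.0535, 0.1203]
eef_rot: [-180.0, -0.1, 0.0]
contact_force: [1.4, 0.9, -0.2]
gripper_width: 0.0871
```

Run:
```python
from plant import r
import cv2,pickle,numpy as np
from h import *
s=r.get_state(); print(s["tcp_pos"],s["eef_rot"],s["gripper_width"])
for nm in("scene","top"):
    c=r.capture(nm); w=cloud(c); x,y,z=.4845,.117,.060
    m=(np.hypot(w[...,0]-x,w[...,1]-y)<.05)&(abs(w[...,2]-z)<.004)
    p=w[m][:,:2].astype(np.float32); print(nm,m.sum())
    if m.sum()>5:
        cen,rad=cv2.minEnclosingCircle(p); print(np.round(cen,4),round(rad*2e3,1),np.median(w[m][:,2]))
    if nm=="scene": cv2.imwrite("pics/s4.png",cv2.resize(c["pixels"][100:280,180:480],None,fx=2.5,fy=2.5))
```

```text
[ 0.50482969 -0.05351137  0.12031192] [-1.79985668e+02 -8.14678070e-02  4.40637482e-02] 0.08705708388101503
scene 191
[0.4856 0.1143] 68.4 0.060040650821372964
top 0
```

View pics/s4.png

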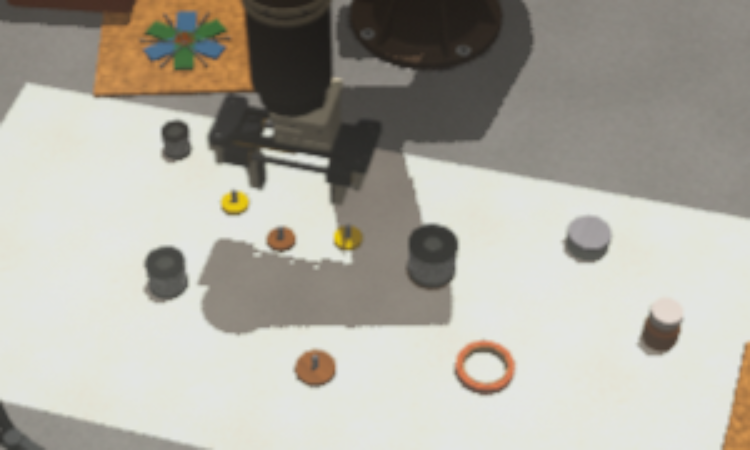

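The large reel sits upright on its stand at (433,255), and its top measures 60 mm, which is right for seated. Next is the medium reel.

Call:
apply_moves --slide '[[0.21,0.38,0],[0.21,0.38,0],[0.21,0.38,0],[0.21,0.38,0],[0,0,0],[0,0,0]]' --turn '[[0,0,0],[0,0,0],[0,0,0],[0,0,0],[0,0,0],[0,0,0]]' --jaw '[0,0,0,0,0,0]'

```text
time_s: 10.3
tcp_pos: [0.5884, -0.2048, 0.119]
eef_rot: [-180.0, 0.0, -0.1]
contact_force: [-0.6, 0.3, 0.3]
gripper_width: 0.0876
```

Call:
apply_moves --slide '[[0.005,0.01,0.3],[0,0,0.3],[0,0,0.2],[0,0,0.13],[0,0,0],[0,0,0],[0,0,0],[0,0,0]]' --turn '[[0,0,0],[0,0,0],[0,0,0],[0,0,0],[0,0,0],[0,0,0],[0,0,0],[0,0,0]]' --jaw '[0,0,0,0,0,1,1,1]' --newtons 20

```text
time_s: 11.1
tcp_pos: [0.5899, -0.205, 0.0275]
eef_rot: [180.0, -0.1, -0.0]
contact_force: [0.3, 0.2, 0.1]
gripper_width: 0.0688
```

Call:
apply_moves --slide '[[0,0,0],[0,0,0],[0,0,0],[0,0,0],[0,0,0],[0,0,0],[0,0,0]]' --turn '[[0,0,0],[0,0,0],[0,0,0],[0,0,0],[0,0,0],[0,0,0],[0,0,0]]' --jaw '[1,1,1,1,1,1,1]'

```text
time_s: 11.8
tcp_pos: [0.5893, -0.2053, 0.0267]
eef_rot: [180.0, -0.0, -0.0]
contact_force: [-1.0, -0.6, 6.3]
gripper_width: 0.0511
```

Call:
apply_moves --slide '[[0,0,-0.1],[0,0,-0.25],[0,0,-0.25],[0,0,-0.2],[0,0,0]]' --turn '[[0,0,0],[0,0,0],[0,0,0],[0,0,0],[0,0,0]]' --jaw '[1,1,1,1,1]' --newtons 25

```text
time_s: 12.3
tcp_pos: [0.5907, -0.2052, 0.1092]
eef_rot: [180.0, -0.3, -0.0]
contact_force: [1.0, 0.9, -2.2]
gripper_width: 0.0506
```

Call:
apply_moves --slide '[[0.1,-0.24,0],[0.16,-0.45,0],[0.16,-0.45,0],[0.16,-0.45,0],[0.13,-0.35,0],[0.1,-0.25,0],[0,0,0],[0,0,0]]' --turn '[[0,0,0],[0,0,0],[0,0,0],[0,0,0],[0,0,0],[0,0,0],[0,0,0],[0,0,0]]' --jaw '[1,1,1,1,1,1,1,1]'

```text
time_s: 13.1
tcp_pos: [0.6691, 0.0145, 0.1044]
eef_rot: [180.0, 0.2, 0.0]
contact_force: [-0.8, 0.0, -4.2]
gripper_width: 0.0509
```

Run:
```python
from plant import r
import cv2
c=r.capture("scene"); cv2.imwrite("pics/s5.png",cv2.resize(c["pixels"][100:280,180:480],None,fx=2.5,fy=2.5))
s=r.get_state(); print(s["tcp_pos"],s["eef_rot"],s["contact_force"],s["gripper_width"])
```

```text
[0.66901196 0.01371383 0.10476234] [ 1.79982524e+02  1.44275771e-01 -1.13896241e-02] [-0.13556441 -0.59720139 -3.2329291 ] 0.050478643811067016
```

View pics/s5.png

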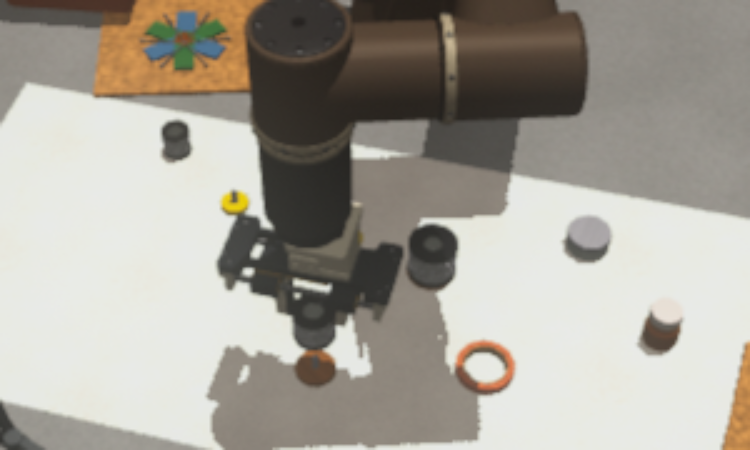

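The medium reel at (315,325) is above its stand at (315,367), held level. Lowering.

Call:
apply_moves --slide '[[0.01,0,0.15],[0,0,0.15],[0,0,0.15],[0,0,0.12],[0,0,0.07],[0,0,0.03],[0,0,0.025],[0,0,0]]' --turn '[[0,0,0],[0,0,0],[0,0,0],[0,0,0],[0,0,0],[0,0,0],[0,0,0],[0,0,0]]' --jaw '[1,1,1,1,1,1,1,1]'

```text
time_s: 13.95
tcp_pos: [0.6713, 0.0139, 0.0368]
eef_rot: [-180.0, -0.0, -0.0]
contact_force: [0.5, 0.8, -3.3]
gripper_width: 0.0502
```

Call:
apply_moves --slide '[[0,0,0.015],[0,0,0],[0,0,0],[0,0,0],[0,0,0],[0,0,0],[0,0,-0.1],[0,0,-0.2]]' --turn '[[0,0,0],[0,0,0],[0,0,0],[0,0,0],[0,0,0],[0,0,0],[0,0,0],[0,0,0]]' --jaw '[1,1,0.15,0.15,0.15,0.15,0.15,0.15]'

```text
time_s: 14.75
tcp_pos: [0.6701, 0.0136, 0.0645]
eef_rot: [180.0, 0.2, -0.0]
contact_force: [-0.1, 0.1, 0.2]
gripper_width: 0.0746
```

Call:
apply_moves --slide '[[0,0,-0.25],[0,0,-0.35],[-0.4,0.2,0],[-0.4,0.25,0],[-0.4,0.25,0],[-0.4,0.25,0],[0,0,0]]' --turn '[[0,0,0],[0,0,0],[0,0,0],[0,0,0],[0,0,0],[0,0,0],[0,0,0]]' --jaw '[0.1,0.1,0.1,0.1,0.1,0.1,0.1]'

```text
time_s: 15.45
tcp_pos: [0.5062, -0.0832, 0.1261]
eef_rot: [-180.0, 0.0, -0.1]
contact_force: [1.4, -0.0, 0.2]
gripper_width: 0.0789
```

Run:
```python
from plant import r
import cv2,pickle,numpy as np
from h import *
for nm in("scene","top"):
    c=r.capture(nm); w=cloud(c); x,y,z=.670,.014,.054
    m=(np.hypot(w[...,0]-x,w[...,1]-y)<.05)&(abs(w[...,2]-z)<.004)
    p=w[m][:,:2].astype(np.float32); print(nm,m.sum())
    if m.sum()>5:
        cen,rad=cv2.minEnclosingCircle(p); print(np.round(cen,4),round(rad*2e3,1),np.median(w[m][:,2]))
    cv2.imwrite(f"pics/{nm}6.png",cv2.resize(c["pixels"][100:300,180:520],None,fx=2.3,fy=2.3))
s=r.get_state(); print(s["tcp_pos"],s["eef_rot"],s["gripper_width"])
```

```text
scene 136
[0.6723 0.011 ] 53.9 0.05382787547925647
top 242
[0.6707 0.0154] 50.9 0.053640115161319224
[ 0.51102821 -0.08164647  0.12671381] [-1.79985479e+02 -1.40465503e-01 -5.84883518e-02] 0.07883085302684083
```

View pics/scene6.png

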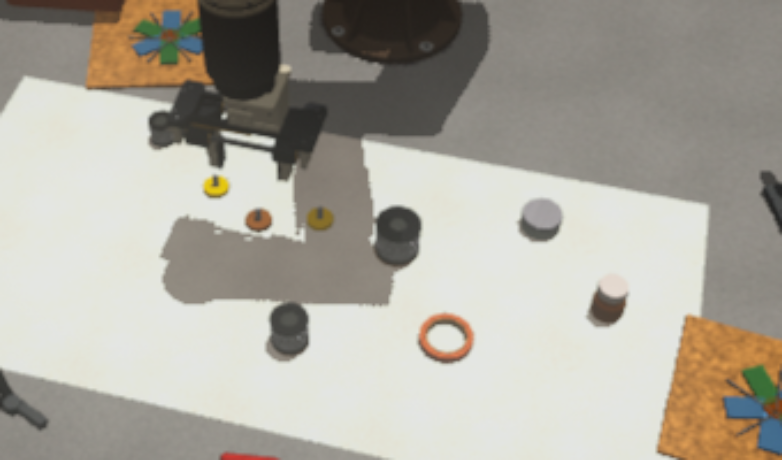

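The medium reel is seated at (290,328), with its top at 54 mm as expected. Next is the small reel.

Call:
apply_moves --slide '[[-0.25,0.32,0],[-0.25,0.32,0],[-0.25,0.32,0],[-0.25,0.32,0],[-0.25,0.33,0],[-0.23,0.32,0],[0,0,0],[0,0,0]]' --turn '[[0,0,0],[0,0,0],[0,0,0],[0,0,0],[0,0,0],[0,0,0],[0,0,0],[0,0,0]]' --jaw '[0.1,0.1,0.1,0.1,0.1,0.1,0.1,0.1]'

```text
time_s: 16.35
tcp_pos: [0.3638, -0.2748, 0.1256]
eef_rot: [180.0, -0.0, -0.1]
contact_force: [0.5, 0.9, -0.6]
gripper_width: 0.079
```

Run:
```python
from plant import r
import cv2
c=r.capture("scene"); cv2.imwrite("pics/s7.png",cv2.resize(c["pixels"][100:250,180:400],None,fx=3.5,fy=3.5))
s=r.get_state(); print(s["tcp_pos"],s["eef_rot"],s["joints"].round(1),s["gripper_width"])
```

```text
[ 0.36414678 -0.27424373  0.12549826] [ 1.79980899e+02 -4.10270418e-02 -4.27619807e-02] [-12.1   4.5 -33.4   0.  -52.  102. ] 0.07878512213064501
```

View pics/s7.png

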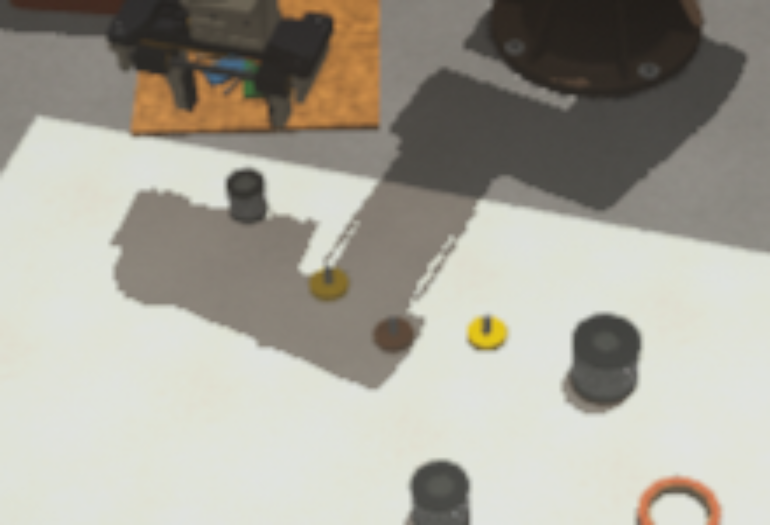

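The gripper is above the small reel, which is at (246,195) and unmoved. Descending and closing.

Call:
apply_moves --slide '[[-0.02,0.005,0.25],[0,0,0.3],[0,0,0.25],[0,0,0.15],[0,0,0.06],[0,0,0],[0,0,0],[0,0,0]]' --turn '[[0,0,0],[0,0,0],[0,0,0],[0,0,0],[0,0,0],[0,0,0],[0,0,0],[0,0,0]]' --jaw '[0.1,0.1,0.1,0.1,0.1,0.1,1,1]' --newtons 15

```text
time_s: 17.2
tcp_pos: [0.362, -0.2746, 0.0251]
eef_rot: [180.0, -0.1, 0.0]
contact_force: [0.5, -0.5, -0.4]
gripper_width: 0.0682
```

Call:
apply_moves --slide '[[0,0,0],[0,0,0],[0,0,0],[0,0,0],[0,0,0],[0,0,0],[0,0,0],[0,0,0]]' --turn '[[0,0,0],[0,0,0],[0,0,0],[0,0,0],[0,0,0],[0,0,0],[0,0,0],[0,0,0]]' --jaw '[1,1,1,1,1,1,1,1]'

```text
time_s: 18.0
tcp_pos: [0.3612, -0.2747, 0.0244]
eef_rot: [180.0, -0.0, -0.0]
contact_force: [-1.3, -0.5, 5.5]
gripper_width: 0.0371
```

Call:
apply_moves --slide '[[0,0,-0.1],[0,0,-0.25],[0,0,-0.25],[0,0,-0.2],[0,0,0]]' --turn '[[0,0,0],[0,0,0],[0,0,0],[0,0,0],[0,0,0]]' --jaw '[1,1,1,1,1]' --newtons 20

```text
time_s: 18.5
tcp_pos: [0.3626, -0.275, 0.107]
eef_rot: [179.9, -0.3, 0.0]
contact_force: [0.7, -0.3, -1.7]
gripper_width: 0.037
```

Call:
apply_moves --slide '[[0.12,-0.19,0],[0.24,-0.37,0],[0.25,-0.38,0],[0.25,-0.38,0],[0.235,-0.35,0],[0.14,-0.22,0],[0,0,0],[0,0,0]]' --turn '[[0,0,0],[0,0,0],[0,0,0],[0,0,0],[0,0,0],[0,0,0],[0,0,0],[0,0,0]]' --jaw '[1,1,1,1,1,1,1,1]'

```text
time_s: 19.3
tcp_pos: [0.4839, -0.0851, 0.1033]
eef_rot: [180.0, 0.1, 0.1]
contact_force: [1.0, -0.1, -0.8]
gripper_width: 0.037
```

Run:
```python
from plant import r
import cv2
c=r.capture("scene"); cv2.imwrite("pics/s8.png",cv2.resize(c["pixels"][100:250,180:400],None,fx=3.5,fy=3.5))
s=r.get_state(); print(s["tcp_pos"],s["eef_rot"],s["contact_force"],s["gripper_width"])
```

```text
[ 0.48358339 -0.0856514   0.10344408] [ 1.79998193e+02  1.05627533e-01 -7.63964110e-03] [-1.17326683 -0.55804443 -0.8974606 ] 0.037061950487717266
```

View pics/s8.png

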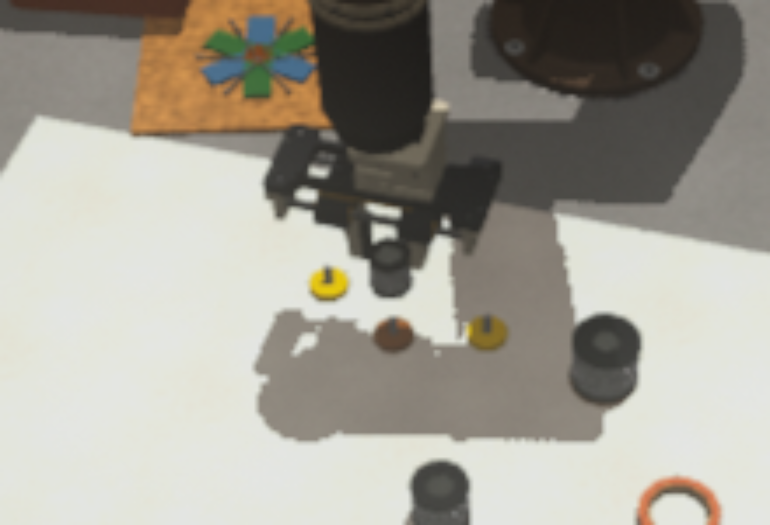

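The small reel at (390,268) hangs over the brown stand at (394,335). Both yellow stands are clear of the fingers. Lowering.

Call:
apply_moves --slide '[[0.01,0,0.15],[0,0,0.15],[0,0,0.15],[0,0,0.12],[0,0,0.06],[0,0,0.03],[0,0,0.03],[0,0,0]]' --turn '[[0,0,0],[0,0,0],[0,0,0],[0,0,0],[0,0,0],[0,0,0],[0,0,0],[0,0,0]]' --jaw '[1,1,1,1,1,1,1,1]'

```text
time_s: 20.15
tcp_pos: [0.4856, -0.0858, 0.0352]
eef_rot: [-180.0, -0.0, -0.0]
contact_force: [-0.2, -0.1, -1.9]
gripper_width: 0.0368
```

Call:
apply_moves --slide '[[0,0,0.015],[0,0,0],[0,0,0],[0,0,0],[0,0,0],[0,0,0],[0,0,-0.1],[0,0,-0.2]]' --turn '[[0,0,0],[0,0,0],[0,0,0],[0,0,0],[0,0,0],[0,0,0],[0,0,0],[0,0,0]]' --jaw '[1,1,0.3,0.3,0.3,0.3,0.3,0.3]'

```text
time_s: 20.95
tcp_pos: [0.4845, -0.0858, 0.0634]
eef_rot: [180.0, 0.2, -0.0]
contact_force: [0.1, 0.4, 0.1]
gripper_width: 0.0612
```

Call:
apply_moves --slide '[[0,0,-0.25],[0,0,-0.4],[0,0,-0.3],[0,0.45,0],[0,0.45,0],[0,0.45,0],[0,0.45,0],[0,0.45,0]]' --turn '[[0,0,0],[0,0,0],[0,0,0],[0,0,0],[0,0,0],[0,0,0],[0,0,0],[0,0,0]]' --jaw '[0.3,0.3,0.3,0.3,0.3,0.3,0.3,0.3]'

```text
time_s: 21.75
tcp_pos: [0.4853, -0.3124, 0.1597]
eef_rot: [180.0, -0.1, 0.0]
contact_force: [1.7, 0.4, 0.4]
gripper_width: 0.0615
```

Run:
```python
from plant import r
import cv2,pickle,numpy as np
from h import *
for nm in("scene","top"):
    c=r.capture(nm); w=cloud(c)
    for n,(x,y,z) in dict(RL=(.4845,.117,.06),RM=(.670,.014,.054),RS=(.485,-.086,.048),foil=(.6165,.2137,.012),tin=(.3886,.307,.028),jar=(.515,.415,.06)).items():
        m=(np.hypot(w[...,0]-x,w[...,1]-y)<.05)&(abs(w[...,2]-z)<.004)
        p=w[m][:,:2].astype(np.float32)
        if m.sum()>5:
            cen,rad=cv2.minEnclosingCircle(p); print(nm,n,m.sum(),np.round(cen,4),round(rad*2e3,1),np.median(w[m][:,2]).round(4))
    cv2.imwrite(f"pics/{nm}9.png",cv2.resize(c["pixels"][100:300,130:470],None,fx=2.3,fy=2.3))
s=r.get_state(); print(s["tcp_pos"],s["time_s"])
```

```text
scene RL 190 [0.4853 0.1134] 68.8 0.0601
scene RM 133 [0.6735 0.0116] 54.8 0.0541
scene RS 55 [ 0.486  -0.0868] 43.0 0.0484
scene foil 170 [0.6192 0.2081] 81.4 0.0112
scene tin 162 [0.3899 0.3043] 60.8 0.0275
scene jar 88 [0.5184 0.4134] 44.0 0.0596
top RL 420 [0.4847 0.1192] 63.0 0.0596
top RM 246 [0.6708 0.0154] 50.8 0.0535
top RS 115 [ 0.4854 -0.084 ] 39.0 0.0475
top foil 290 [0.6164 0.2159] 72.6 0.0115
top tin 393 [0.3879 0.308 ] 58.6 0.0277
top jar 200 [0.5155 0.4164] 40.5 0.0593
[ 0.48493554 -0.31497791  0.15896628] 21.85
```

View pics/scene9.png

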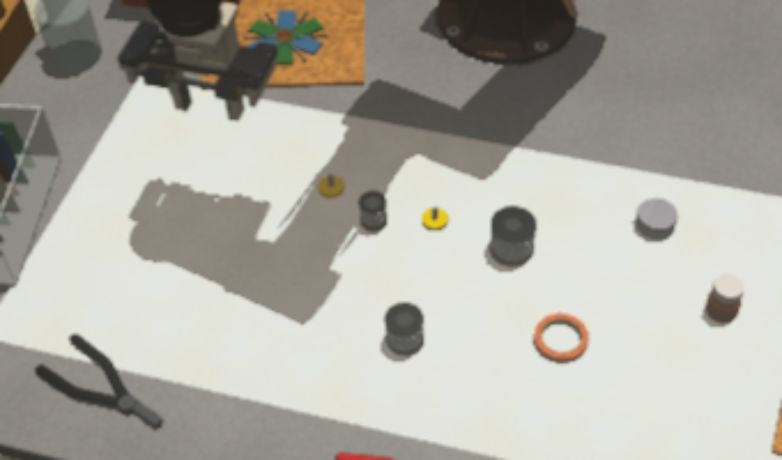

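View pics/top9.png

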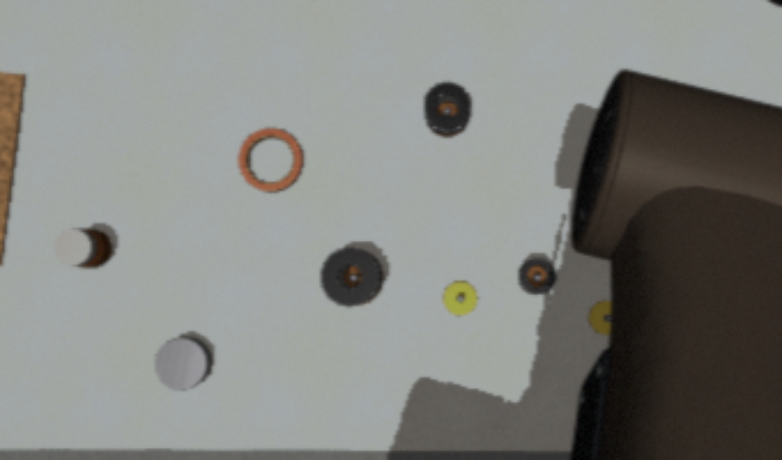

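All three reels are seated. The posts show in their holes at (448,107), (353,275) and (537,273) in the top crop, and the tops are at 60, 54 and 48 mm. The foil roll (271,159), tin (182,362) and jar (75,247) have not moved. The arm is clear, so I'll hold still briefly and hand in.

Call:
apply_moves --slide '[[0,0,0],[0,0,0],[0,0,0]]' --turn '[[0,0,0],[0,0,0],[0,0,0]]' --jaw '[0.3,0.3,0.3]'

```text
time_s: 22.15
tcp_pos: [0.4857, -0.3096, 0.1591]
eef_rot: [180.0, -0.0, 0.1]
contact_force: [-0.2, 0.2, -0.4]
gripper_width: 0.0612
```

```bash
python3 -c "
from plant import r
print(r.close_job())"
```

```text
the job is handed in; nothing more can be done
None
```

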